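# Pack the microwave calibration kit and close its box

## Task

Pack the three low calibration pieces into the open wooden kit box, each standing upright on the floor of the bay made for its width: the round one in the widest bay, the square one in the middle bay, the narrow one lengthwise in the narrowest bay. Then put the wooden lid on so that it sits fully home and level. Leave the two tall look-alikes standing where they are; they do not belong in this kit.

Things in the scene. Friction and masses are not known exactly. Their poses are not given: they have to be found in the camera images.
- kit_box: open wooden box, fixed; outside 110 (x) by 212 (y) by 66 mm high, origin at the centre of its underside. Walls and floor 5 mm. Two dividers (4 mm thick, tops 25 mm above the bench) make three bays, each 100 mm long in x: widest 80 mm, centred at y = -61 mm; middle 64 mm, at y = +15; narrowest 50 mm, at y = +76 (box axes). Contents over 55 mm tall block the lid.
- lid_grip (a point): loose wooden lid, 0.25 kg, on the bench. Point: centre of its grip, a bar 16 mm thick (x), 70 long (y), 30 high in the middle of the plate. Plate 124 (x) by 226 (y) by 5 mm, its top 15 mm below the point; a plug under it (86 by 188, 6 thick; 7 mm play each side) enters the box. Point is 26 mm above the plug's underside (and bench), 86 mm above the box's underside when home. Fits either way round.
- round_piece_mid (a point): low round calibration piece, loose, to be packed: a finned aluminium disc 60 mm in diameter and 20 mm high with a brass neck 18 mm in diameter and 28 mm high on top; 48 mm tall in all, about 0.16 kg. The point is on its axis, half-way up (24 mm above its underside), z up.
- square_piece_mid (a point): low square calibration piece, loose, to be packed: an aluminium block 44 by 44 mm and 20 mm high with a brass neck 18 mm in diameter and 28 mm high on top; 48 mm tall in all, about 0.14 kg. The point is on its axis, half-way up (24 mm above its underside); x and y along the block's sides, z up.
- narrow_piece_mid (a point): low narrow calibration piece, loose, to be packed: an aluminium bar 64 mm long (x), 30 mm wide (y) and 20 mm high with a rectangular brass neck 26 mm (x) by 18 mm (y), 28 mm high on top; 48 mm tall in all, about 0.14 kg. The point is on its axis, half-way up (24 mm above its underside), z up. In the bay its length goes along the box's x.
- tall_round_mid (a point): look-alike to be left alone: like the round piece, 60 mm in diameter, but with a finned body 50 mm high, 78 mm tall in all, and a brass nut 28 mm in diameter around its neck. The point is on its axis, half-way up (39 mm above its underside), z up. Loose.
- tall_square_mid (a point): look-alike to be left alone: like the square piece, 44 by 44 mm, but with a body 50 mm high, 78 mm tall in all, and a brass nut 28 mm in diameter around its neck. The point is on its axis, half-way up (39 mm above its underside), z up. Loose.
Things that resemble listed ones, but are neither listed nor needed, are in the scene too. What is shaped like the part that bears narrow_piece_mid but pink or turquoise is not meant.

How it is judged:
On the way, in this order (a step that is already met when the one before it is completed fails the run):
1. the three low pieces stand in their bays (y of round_piece_mid in the frame of kit_box between -0.075 and -0.047 m and x of round_piece_mid in the frame of kit_box between -0.045 and 0.045 m and z of round_piece_mid in the frame of kit_box between 0.025 and 0.033 m and angle between each of round_piece_mid, square_piece_mid, narrow_piece_mid's own z axis and vertical below 0.12 rad and y of square_piece_mid in the frame of kit_box between 0.001 and 0.029 m and x of square_piece_mid in the frame of kit_box between -0.045 and 0.045 m and z of square_piece_mid in the frame of kit_box between 0.025 and 0.033 m and y of narrow_piece_mid in the frame of kit_box between 0.062 and 0.09 m and x of narrow_piece_mid in the frame of kit_box between -0.045 and 0.045 m and z of narrow_piece_mid in the frame of kit_box between 0.025 and 0.033 m and linear speed of each of round_piece, square_piece, narrow_piece below 0.02 m/s), for 0.2 s.
2. the lid sits home on the box (z of lid_grip in the frame of kit_box between 0.083 and 0.089 m and horizontal distance between lid_grip and kit_box below 0.014 m and angle between lid_grip's own z axis and vertical below 0.04 rad and angle between the y axis of lid_grip and the y axis of kit_box, either way round below 0.12 rad), for 0.2 s.
At the end, for the whole second after the job is handed in: Low pieces upright on the floor of their own bays, within 14 mm of the bay's centre line; lid home: seated height within 3 mm, level within 2 deg, within 14 mm of centred, square within 7 deg; tall look-alikes upright within 20 mm of where they were; all at rest (all of step 1 and all of step 2 and distance of each of tall_round_mid, tall_square_mid from where it was at the start of the episode below 0.02 m and angle between each of tall_round_mid, tall_square_mid's own z axis and vertical below 0.1 rad and linear speed of lid below 0.02 m/s); the robot touches nothing.
It fails at once if a tall look-alike is moved by more than 20 mm (distance of any of tall_round_mid, tall_square_mid from where it was at the start of the episode above 0.02 m).
It also fails if it takes over 106 s, if anything falls off the work surface, if the arm or the gripper's body presses on something with over 40 N, if the wrist force passes 120 N, or if a joint passes its speed limit or range.

## Robot

A 6-joint arm with a two-finger parallel gripper is mounted at the origin on the work surface. World frame = base frame: x ahead of the robot, y to its left, z up, the work surface at z = 0. Lengths are in m, angles in rad, forces in N, time in s.
With the tool pointing down it reaches from about 0.35 to 0.975 m from the base axis. Payload 4.9 kg.
Tool frame: the origin (TCP) lies midway between the tips of the shut fingers; the grasp point (between the pads) lies 19 mm behind it; z points along the fingers, x is the direction in which the jaws open and shut, and the axes are right-handed (so a half turn about z gives the same grasp; the last joint's range is limited). The gripper opens to 85 mm and grips with 20 to 120 N. Pads are 22 mm wide; open, the fingers measure 114 mm over their backs; the gripper's body (76 mm by 85 mm) begins 54 mm behind the grasp point. The pads swing forward as they close: fully open they stand 13 mm farther back than shut.
Start: joints at [1.225, 0.053, 1.613, -0, 1.476, -0.119], TCP at [0.141, 0.609, 0.231] pointing down, gripper open.
Joint ranges: [-3.01, 3.01], [-1.01, 2.22], [0.06, 2.58], [-1.02, 4.17], [0.09, 2.62], [-3.14, 3.14]. Speed limits (rad/s): [2.57, 2.57, 3.14, 3.14, 3.14, 3.14].

## Interface

Orientations are given as [roll, pitch, yaw] about the fixed x, y, z axes, in that order (R = Rz(yaw) Ry(pitch) Rx(roll)).
In Python, from rig import robot gives the robot as it stands. The module is installed in compiled form; this text tells all that it offers. Calls block until the motion is done:
- robot.move_to(position, orientation): joint-space move of the TCP to a pose.
- robot.move_linear(position, velocity=0.15, attitude=None): straight line of the TCP; attitude=None keeps the orientation; velocity is the mean speed in m/s.
- robot.set_joints(angles): joint-space move.
- robot.grip(opening, newtons=None): opening from 0.0 (shut) to 1.0 (fully open); newtons is the grip in N (None keeps the last); returns when the fingers have stopped.
- robot.dwell(seconds).
- robot.solve_ik(position, orientation): joint angles nearest the present ones, or None.
- robot.get_image(name): name is "scene" or "top"; returns a dict with "pixels" (384x512x3 uint8, red, green, blue), "fx", "fy", "cx", "cy" (pixels), "D" ([k1, k2, p1, p2, k3] as OpenCV has them; the pictures are not rectified), "extrinsics" (4x4, takes a point from camera to world coordinates). Camera axes: x right, y down, z forward; pixel columns grow to the right and rows downward; lengths in m; the calibration is good to about 2 mm. A picture is of the moment at which its call begins. There is no depth.
A pose or a line that the arm cannot do raises robot.PlanningError and nothing moves.
- robot.hand_in(): hands the job in, once; it reports no verdict.
Trained networks look in the newest picture that a camera, given by its name, has taken for a name from the list of things; names that differ only in an ending like _2 or _b are one class to them, and where a whole thing is asked for, a point or a joint stands for the part that bears it (a point fixed in the world has none). Each returns a list of dicts, best first, with "confidence" (0 to 1); they miss things now and then, are a little off and sometimes report something else, mostly with a low value. They report only what shows in the picture. A call takes as long as a camera call. They do not tell look-alikes from the thing itself.
- robot.find_in(query, camera): "xy" ([column, row] in pixels, amid what is visible of it).
- robot.landmark_of(query, camera): "xy" ([column, row] in pixels: a listed point, or the origin of a listed thing).
Readings, each from a call of its own:
- robot.get_time(): time.
- robot.get_q(): joint angles.
- robot.get_qd(): joint speeds.
- robot.get_effort(): joint torques, N m.
- robot.get_tool_pos(): TCP position.
- robot.get_orientation(): TCP orientation.
- robot.get_contact_force(): force on the tool from outside, world axes, zero at the start.
- robot.get_torque(): the same for the moment, N m.
- robot.get_grip_width(): opening from 0.0 (shut) to 1.0 (fully open).
Only numpy, scipy, OpenCV 4.12 (cv2) and the standard library are available. Lean on these libraries where they do the work, as an engineer would, in place of code of your own. Each camera call takes 0.05 s, during which the arm holds its last target.

## Working session

There is one attempt and no reset: what is moved stays moved. The work goes in short steps, each a Python script; the robot and the scene stay as the last script left them, time stands still between calls to the robot, and variables do not carry over. Pictures are saved under pics/ and viewed, and the job is handed in when it is done.

```bash
mkdir -p pics; cat > h.py <<'E'
from rig import robot
import numpy as np, cv2
def shot(n,f):
    im=robot.get_image(n); cv2.imwrite(f'pics/{f}.png',cv2.resize(im['pixels'][:,:,::-1],None,fx=1.5,fy=1.5,interpolation=cv2.INTER_CUBIC)); return im
def K(im): return np.array([[im['fx'],0,im['cx']],[0,im['fy'],im['cy']],[0,0,1.]])
def ray(im,xy):
    p=cv2.undistortPoints(np.array([[xy]],float),K(im),np.array(im['D'],float))[0,0]
    E=np.array(im['extrinsics']); return E[:3,3],E[:3,:3]@np.array([p[0],p[1],1])
def at_z(im,xy,z):
    o,d=ray(im,xy); return o+d*(z-o[2])/d[2]
def proj(im,P):
    E=np.linalg.inv(np.array(im['extrinsics'])); 
    r,_=cv2.Rodrigues(E[:3,:3]); return cv2.projectPoints(np.array(P,float).reshape(-1,3),r,E[:3,3],K(im),np.array(im['D'],float))[0][:,0]
E
python3 - <<'E'
from h import *
Z={'kit_box':0,'lid_grip':.026,'round_piece_mid':.024,'square_piece_mid':.024,'narrow_piece_mid':.024,'tall_round_mid':.039,'tall_square_mid':.039}
for c in ('top','scene'):
    im=shot(c,c+'0')
    print(c,np.array(im['extrinsics']).round(3).tolist(),im['fx'])
    for k in Z:
        for r in robot.landmark_of(k,c)[:5]:
            print(k,np.round(r['xy'],1),round(r['confidence'],2),at_z(im,r['xy'],Z[k]).round(4)[:2])
E
```

```text
top [[-0.006, -0.99, 0.138, 0.412], [-1.0, 0.004, -0.013, 0.038], [0.012, -0.138, -0.99, 0.818], [0.0, 0.0, 0.0, 1.0]] 364.89027049254565
kit_box [376.7 220.2] 0.83 [ 0.4609 -0.2426]
kit_box [167.1 135.4] 0.26 [0.6603 0.2374]
lid_grip [154.4 213.2] 0.83 [0.4771 0.2535]
round_piece_mid [275.7 178.1] 0.77 [ 0.5541 -0.0123]
square_piece_mid [362.3 132.5] 0.67 [ 0.6593 -0.2115]
narrow_piece_mid [274.9 125. ] 0.79 [ 0.6763 -0.0121]
narrow_piece_mid [309.1 280.9] 0.73 [ 0.3304 -0.0815]
narrow_piece_mid [133.9 123.4] 0.66 [0.6822 0.3091]
tall_round_mid [280.8 234.3] 0.97 [ 0.4301 -0.0207]
tall_round_mid [277.1 120.7] 0.32 [ 0.6813 -0.0162]
scene [[-0.423, 0.712, -0.561, 1.051], [0.906, 0.32, -0.276, 0.307], [-0.017, -0.625, -0.78, 0.798], [0.0, 0.0, 0.0, 1.0]] 448.65784894484426
kit_box [146.4 155.5] 0.68 [ 0.4822 -0.2458]
round_piece_mid [215.3 207.1] 0.82 [ 0.5668 -0.01  ]
square_piece_mid [110. 207.] 0.8 [ 0.6602 -0.2175]
narrow_piece_mid [187.2 251.5] 0.86 [ 0.6877 -0.0101]
narrow_piece_mid [346.2 315.8] 0.76 [0.6854 0.3173]
narrow_piece_mid [235.6 133.6] 0.64 [ 0.347  -0.0685]
tall_round_mid [235.2 160.6] 0.74 [ 0.4401 -0.0236]
tall_square_mid [303.7 273.3] 0.55 [0.6451 0.2198]
```

View pics/top0.png

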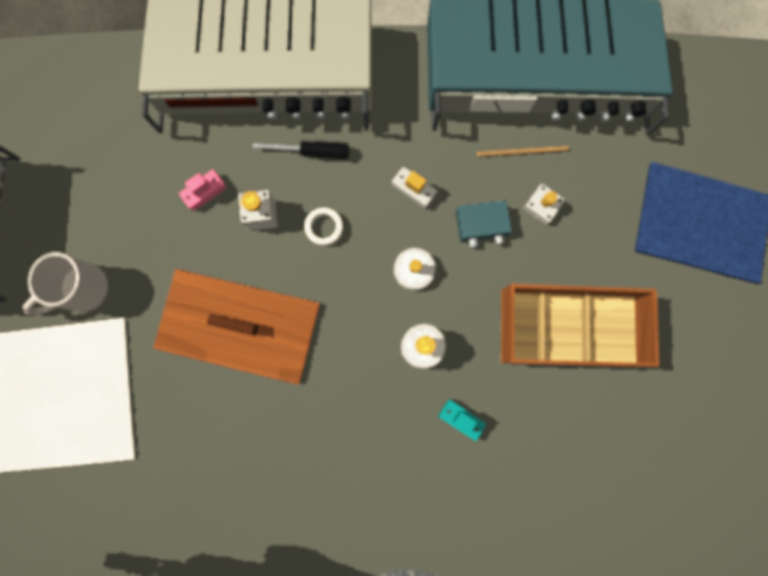

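View pics/scene0.png

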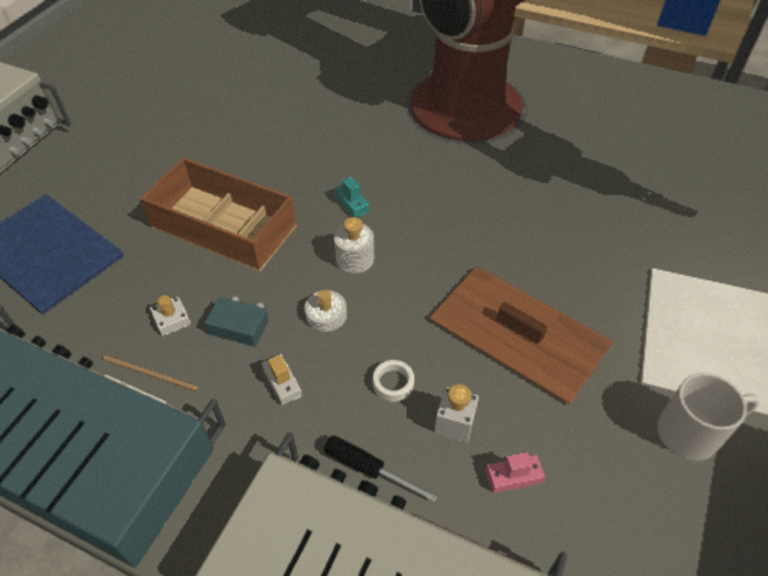

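The objects are clear. Top picture, upscaled pixels: box (580,326), lid (238,325), low round (415,268), square (546,202), white narrow (415,187). The tall ones are at (423,345) and (255,207). The two cameras differ by about 1 cm, so I'll refine with model overlays.

```bash
cat >> h.py <<'E'
def boxpts(cx,cy,yaw,dx,dy,z0,z1,ox=0,oy=0):
    c,s=np.cos(yaw),np.sin(yaw); L=[]
    for z in (z0,z1):
        for a,b in((-1,-1),(1,-1),(1,1),(-1,1)):
            x,y=ox+a*dx/2,oy+b*dy/2; L.append([cx+c*x-s*y,cy+s*x+c*y,z])
    return np.array(L)
def draw(img,im,P,col,S,off):
    p=((proj(im,P)+.5-off)*S).astype(int)
    for k in range(4):
        for a,b in((k,(k+1)%4),(4+k,4+(k+1)%4),(k,k+4)): cv2.line(img,tuple(map(int,p[a])),tuple(map(int,p[b])),col,1,cv2.LINE_AA)
def crop(im,ctr,h,S):
    off=np.array([int(ctr[0]-h),int(ctr[1]-h)]).clip(0); 
    a=im['pixels'][off[1]:off[1]+2*h,off[0]:off[0]+2*h,::-1]
    return cv2.resize(a,None,fx=S,fy=S,interpolation=cv2.INTER_CUBIC),off
E
python3 - <<'E'
from h import *
import pickle
ims={c:robot.get_image(c) for c in('top','scene')}
pickle.dump(ims,open('ims.pkl','wb'))
print(ims['top']['D'],ims['scene']['D'])
out=[]
for nm,P in(('box',(.471,-.244,.03)),('lid',(.478,.254,.02))):
    r=[]
    for c in ims:
        p=proj(ims[c],P)[0]; g,o=crop(ims[c],p,60,3.3); 
        if g.shape!=(396,396,3): g=cv2.copyMakeBorder(g,0,396-g.shape[0],0,396-g.shape[1],0)
        print(nm,c,o); r.append(g)
    cv2.imwrite(f'pics/z_{nm}.png',np.hstack(r))
E
```

```text
[-0.08897125  0.          0.          0.          0.        ] [0.00328715 0.         0.         0.         0.        ]
box top [321 154]
box scene [87 84]
lid top [ 94 153]
lid scene [286 158]
```

View pics/z_box.png

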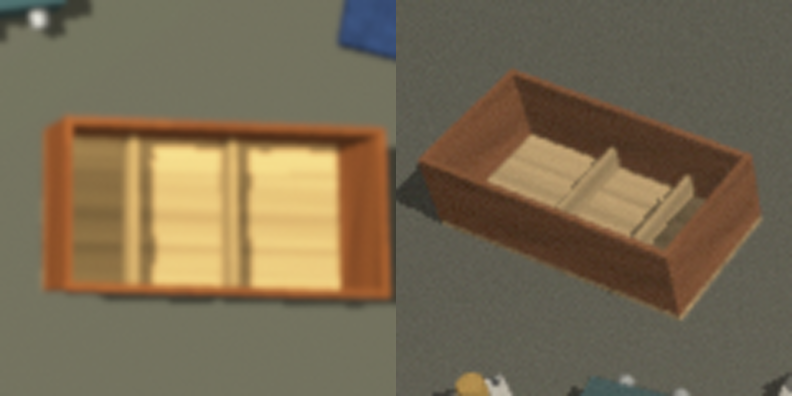

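View pics/z_lid.png

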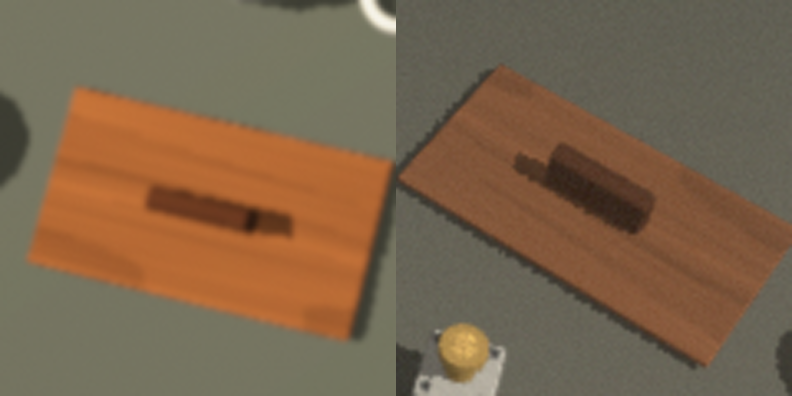

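```bash
cat > fit.py <<'E'
from h import *
import pickle
from scipy.optimize import least_squares
ims=pickle.load(open('ims.pkl','rb'))
def fit(obs,dx,dy,x0,off):
    # obs: list cam,(sx,sy,z),(u,v crop)
    def res(p,o):
        r=[]
        for c,(sx,sy,z),uv in o:
            cs,sn=np.cos(p[2]),np.sin(p[2]);x,y=sx*dx/2,sy*dy/2
            r+=list(proj(ims[c],[p[0]+cs*x-sn*y,p[1]+sn*x+cs*y,z])[0]-(np.array(uv)/3.3-.35+off[c]))
        return np.array(r)
    for cams in(('top','scene'),('top',),('scene',)):
        o=[k for k in obs if k[0] in cams]; s=least_squares(res,x0,args=(o,),loss='soft_l1'); print(cams,s.x.round(4),'rms px',np.sqrt(np.mean(s.fun**2)).round(2))
print('box')
h=.066
fit([('top',(1,1,h),(68,119)),('top',(1,-1,h),(383,130)),('top',(-1,-1,h),(388,298)),('top',(-1,1,h),(66,291)),('top',(1,1,0),(45,125)),('top',(-1,1,0),(43,288)),
('scene',(-1,-1,h),(117,71)),('scene',(-1,1,h),(352,155)),('scene',(1,-1,h),(24,163)),('scene',(1,1,h),(272,256)),('scene',(1,1,0),(286,318)),('scene',(-1,1,0),(364,218)),('scene',(1,-1,0),(52,220))],.11,.212,[.47,-.24,0],{'top':np.array([321,154]),'scene':np.array([87,84])})
print('lid');h=.011
fit([('top',(1,1,h),(77,88)),('top',(1,-1,h),(392,160)),('top',(-1,-1,h),(350,340)),('top',(-1,1,h),(28,262)),
('scene',(-1,-1,h),(102,66)),('scene',(-1,1,h),(394,228)),('scene',(1,1,h),(311,366)),('scene',(1,-1,h),(3,180))],.124,.226,[.47,.25,-.2],{'top':np.array([94,153]),'scene':np.array([286,158])})
E
python3 fit.py
python3 - <<'E'
from h import *
import pickle
ims=pickle.load(open('ims.pkl','rb'))
for nm,P in(('sq',(.66,-.215,.03)),('nar',(.682,-.011,.03)),('rnd',(.56,-.011,.03))):
    r=[]
    for c in ims:
        g,o=crop(ims[c],proj(ims[c],P)[0],28,7); print(nm,c,o); r.append(g)
    cv2.imwrite(f'pics/z_{nm}.png',np.hstack(r))
E
```

```text
box
('top', 'scene') [ 0.4644 -0.2491 -0.0412] rms px 0.83
('top',) [ 0.4644 -0.2497 -0.0442] rms px 0.77
('scene',) [ 0.465  -0.2483 -0.037 ] rms px 0.83
lid
('top', 'scene') [ 0.4716  0.2518 -0.2282] rms px 0.98
('top',) [ 0.4704  0.2511 -0.2285] rms px 0.36
('scene',) [ 0.4733  0.2525 -0.2258] rms px 1.18
sq top [336 103]
sq scene [ 82 177]
nar top [246  93]
nar scene [159 219]
rnd top [247 146]
rnd scene [188 174]
```

View pics/z_sq.png

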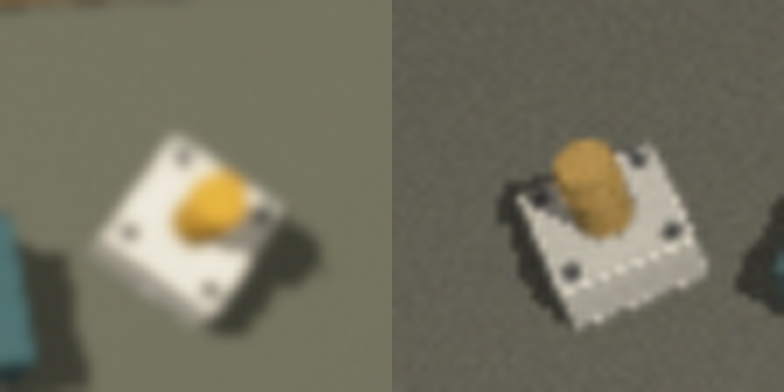

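View pics/z_nar.png

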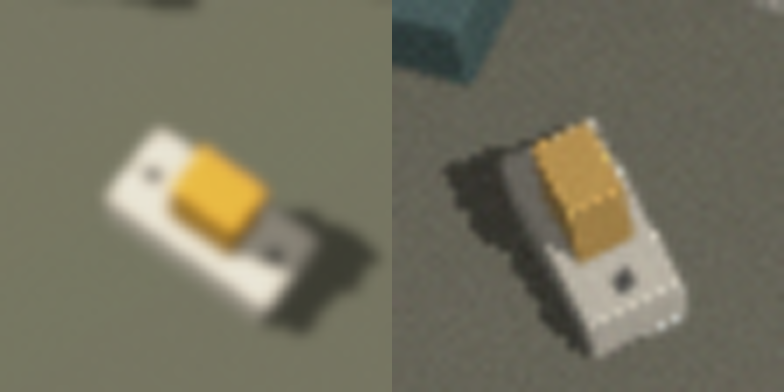

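View pics/z_rnd.png

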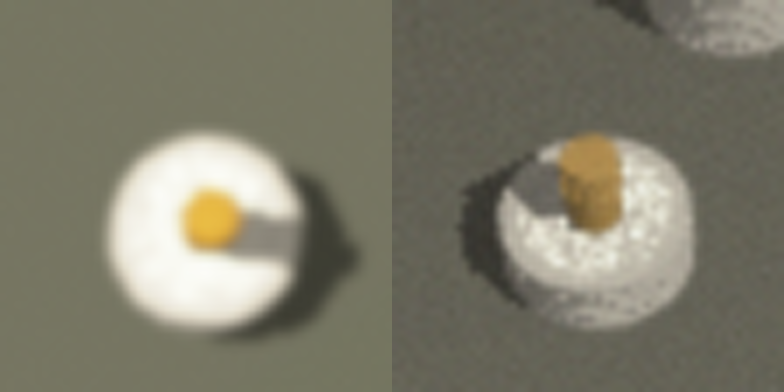

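```bash
python3 - <<'E'
from h import *
import pickle
ims=pickle.load(open('ims.pkl','rb'))
def c2(o,uv): return np.array(uv)/7-.43+np.array(o)
t,s=ims['top'],ims['scene']
for nm,ot,os,face,neck,sneck in(('sq',[336,103],[82,177],[(178,133),(283,212),(205,318),(98,240)],(218,195),(193,163)),
 ('nar',[246,93],[159,219],[(107,195),(265,312),(320,235),(160,128)],(222,192),(187,165)),('rnd',[247,146],[188,174],[(205,226)]*4,(212,215),(198,157))):
    F=np.array([at_z(t,c2(ot,f),.02) for f in face])
    e=F[2]-F[1] if nm!='nar' else F[1]-F[0]
    print(nm,'face',F.mean(0)[:2].round(4),'neck',at_z(t,c2(ot,neck),.048)[:2].round(4),'scene',at_z(s,c2(os,sneck),.048)[:2].round(4),
     'edges',[(round(np.linalg.norm(F[(i+1)%4]-F[i]),4),round(np.arctan2(*(F[(i+1)%4]-F[i])[1::-1]),3)) for i in range(4)])
E
```

```text
sq face [ 0.6552 -0.2139] neck [ 0.6567 -0.2142] scene [ 0.6575 -0.2142] edges [(np.float64(0.043), np.float64(-2.241)), (np.float64(0.0456), np.float64(2.479)), (np.float64(0.0429), np.float64(0.919)), (np.float64(0.0464), np.float64(-0.661))]
nar face [ 0.681  -0.0148] neck [ 0.6798 -0.016 ] scene [ 0.682  -0.0143] edges [(np.float64(0.0644), np.float64(-2.232)), (np.float64(0.0318), np.float64(-0.616)), (np.float64(0.0633), np.float64(0.956)), (np.float64(0.0288), np.float64(2.489))]
rnd face [ 0.5554 -0.0129] neck [ 0.5538 -0.0133] scene [ 0.5554 -0.0126] edges [(np.float64(0.0), np.float64(0.0)), (np.float64(0.0), np.float64(0.0)), (np.float64(0.0), np.float64(0.0)), (np.float64(0.0), np.float64(0.0))]
```

```bash
cat >> h.py <<'E'
BX=(.4645,-.249,-.041)
def inbox(x,y):
    c,s=np.cos(BX[2]),np.sin(BX[2]); return BX[0]+c*x-s*y,BX[1]+s*x+c*y
def down(yaw): return [np.pi,0,yaw]
def stat(t): print(t,'t',round(robot.get_time(),2),'pos',np.round(robot.get_tool_pos(),4),'w',round(robot.get_grip_width()*85,1),'F',np.round(robot.get_contact_force(),1))
def pick(x,y,yaw,z=.022,zh=.2,open_=.7,N=40):
    robot.grip(open_)
    robot.move_to([x,y,.12],down(yaw)); robot.move_linear([x,y,z],.12); stat('at')
    robot.grip(0,N); stat('grip')
    robot.move_linear([x,y,zh],.2); stat('up')
E
python3 - <<'E'
from h import *
print(robot.get_orientation(),robot.get_time())
for p,y in(((.555,-.013),-.041),((.6568,-.214),-.656),((.681,-.015),.92),((.4716,.252),-.228),(inbox(0,0),-.041)):
    print(np.round(robot.solve_ik([*p,.022 if p[1]!=-.249 else .05],down(y)),2))
pick(.555,-.013,-.041)
shot('scene','r1')
E
```

```text
[-3.14156722e+00 -8.35694865e-05  1.34403722e+00] 0.9
[-0.16  0.11  1.92 -0.    1.1  -0.12]
[-0.42  0.4   1.58 -0.    1.16  0.23]
[-0.13  0.38  1.61 -0.    1.16 -1.05]
[ 0.35  0.07  1.97 -0.    1.1   0.58]
[-0.63  0.01  1.98 -0.    1.15 -0.59]
at t 4.92 pos [ 0.5558 -0.0131  0.0229] w 59.6 F [0.5 0.2 0.3]
grip t 5.38 pos [ 0.5556 -0.0131  0.0228] w 16.7 F [-0.4  0.5  4.4]
up t 6.42 pos [ 0.5538 -0.0128  0.1978] w 16.6 F [ 0.7  0.3 -2.8]
```

View pics/r1.png

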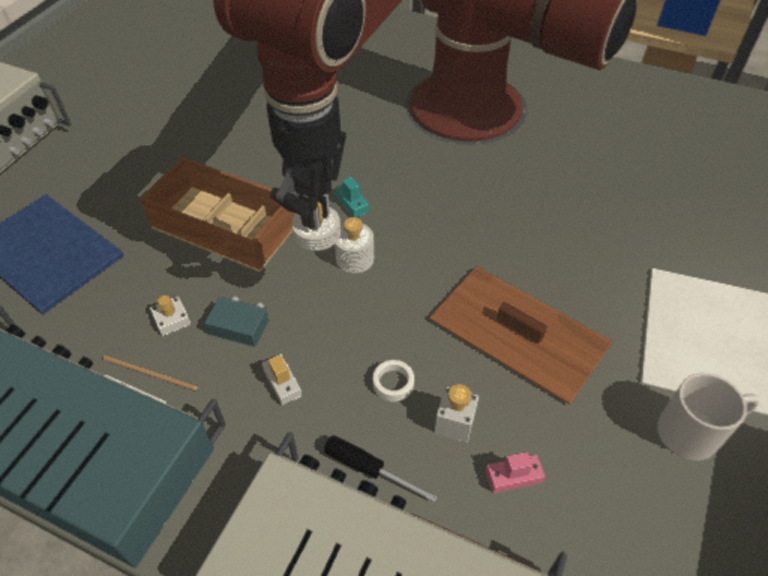

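The round piece is held upright at (318,235). Next I place it in the wide bay.

```bash
cat >> h.py <<'E'
def place(bx,by,yaw=-.041,z=.0295):
    x,y=inbox(bx,by)
    robot.move_to([x,y,.2],down(yaw)); robot.move_linear([x,y,.1],.2); stat('over')
    robot.move_linear([x,y,z],.06); stat('down')
    robot.grip(.45); stat('rel')
    robot.move_linear([x,y,.2],.25); stat('out')
E
python3 - <<'E'
from h import *
place(0,-.061)
pick(.6568,-.214,-.656)
place(0,.015)
shot('top','r2')
E
```

```text
over t 8.3 pos [ 0.4629 -0.3099  0.1009] w 16.9 F [ 0.2 -0.1 -1.5]
down t 9.62 pos [ 0.4624 -0.3103  0.0301] w 16.5 F [-0.6 -0.2 -2. ]
rel t 9.97 pos [ 0.4623 -0.3102  0.0301] w 38.6 F [ 0.4 -0.3  0.6]
out t 10.8 pos [ 0.4613 -0.3093  0.1982] w 38.4 F [-0.2 -0.4 -1. ]
at t 13.03 pos [ 0.6576 -0.2144  0.0231] w 59.8 F [ 0.6 -0.3  0.3]
grip t 13.49 pos [ 0.6573 -0.2142  0.0229] w 16.5 F [-0.2 -0.5  3.1]
up t 14.53 pos [ 0.6558 -0.2136  0.1976] w 16.3 F [-1.1  0.7 -1.7]
over t 15.97 pos [ 0.4662 -0.2343  0.1007] w 16.5 F [ 0.2  0.1 -0.4]
down t 17.3 pos [ 0.4655 -0.2343  0.0301] w 16.6 F [ 0.3  0.3 -2.3]
rel t 17.64 pos [ 0.4654 -0.2342  0.0299] w 38.7 F [-0.3  0.8  0.5]
out t 18.48 pos [ 0.4643 -0.2335  0.1983] w 38.4 F [ 0.  -0.  -0.2]
```

View pics/r2.png

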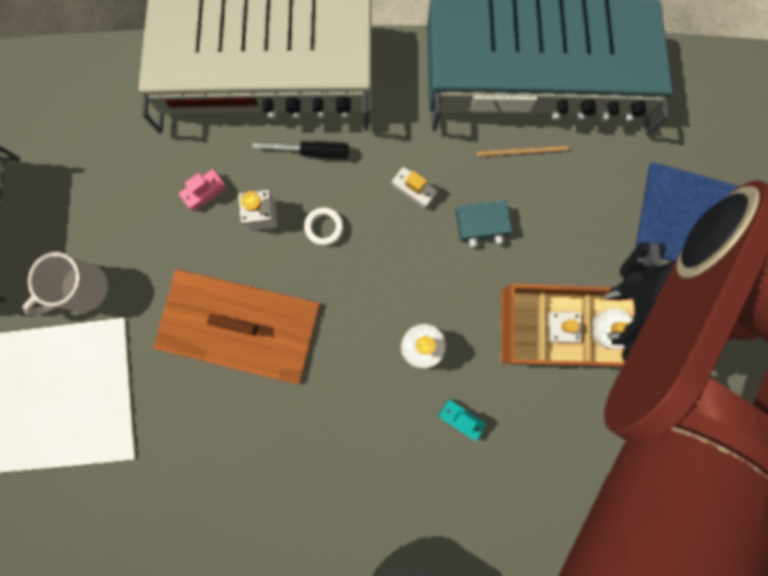

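The square piece sits at (566,327) and the round one at (613,328), each centred in its bay. Next is the narrow piece.

```bash
python3 - <<'E'
from h import *
pick(.681,-.015,.92)
place(0,.076)
robot.move_to([.4716,.252,.2],down(-.228)); robot.grip(.7); stat('lid')
im=shot('top','r3'); shot('scene','r3s')
E
```

```text
at t 21.04 pos [ 0.6819 -0.0152  0.0231] w 59.4 F [ 0.6 -0.5 -0.5]
grip t 21.44 pos [ 0.6819 -0.0151  0.0233] w 25.2 F [ 0.4 -0.1  3.6]
up t 22.48 pos [ 0.6798 -0.0149  0.1976] w 24.9 F [ 0.1 -0.2 -2.6]
over t 24.17 pos [ 0.4686 -0.1731  0.1008] w 24.9 F [ 0.2 -0.7  0.2]
down t 25.49 pos [ 0.468  -0.1733  0.03  ] w 25.3 F [ 0.3  0.2 -1.4]
rel t 25.77 pos [ 0.468  -0.1733  0.0301] w 38.3 F [-0.  -0.4 -0.7]
out t 26.61 pos [ 0.4668 -0.1726  0.1983] w 38.2 F [-0.6 -0.4 -0. ]
lid t 28.52 pos [0.4718 0.2515 0.2001] w 59.6 F [-0.1  1.7 -0.8]
```

View pics/r3.png

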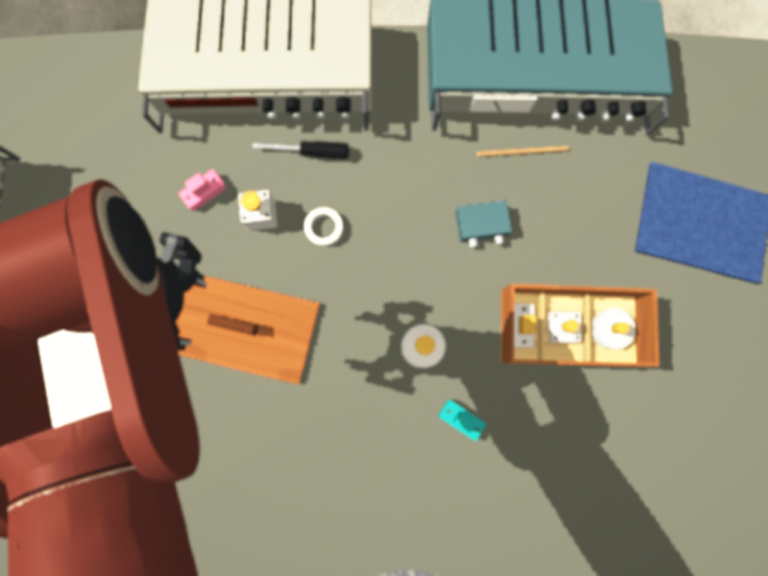

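View pics/r3s.png

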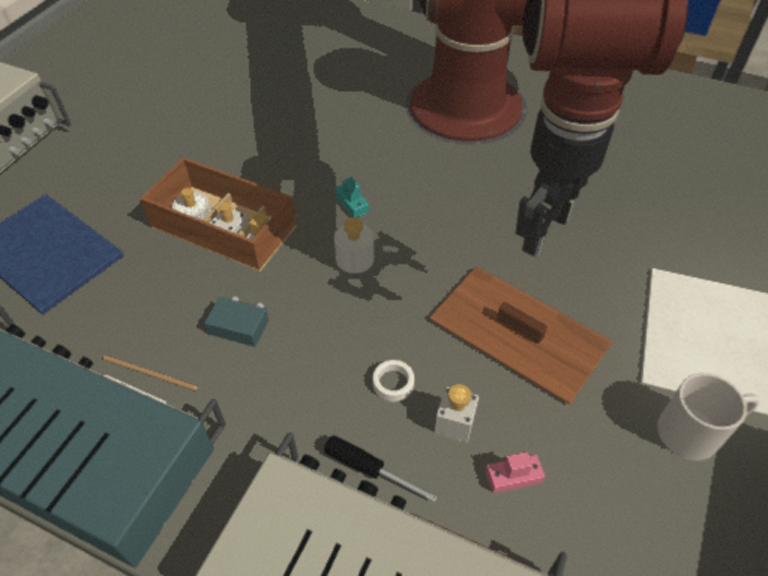

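All three pieces are in their bays, with the narrow one at (524,325), and the talls haven't moved. Now the lid.

```bash
python3 - <<'E'
from h import *
pick(.4716,.252,-.228,z=.0155,zh=.22,N=70)
x,y=inbox(0,0)
robot.move_to([x,y,.2],down(-.041)); robot.move_linear([x,y,.11],.15); stat('hover')
shot('top','r4'); shot('scene','r4s')
E
```

```text
at t 30.27 pos [0.4725 0.2523 0.0166] w 59.5 F [-0.4 -0.6 -0.2]
grip t 30.74 pos [0.4721 0.2522 0.0163] w 14.3 F [-0.3  0.2  4. ]
up t 31.92 pos [0.4706 0.2516 0.2179] w 14.9 F [-0.  -0.6 -3.9]
hover t 34.49 pos [ 0.4652 -0.2492  0.1109] w 14.5 F [ 1.   0.4 -3.1]
```

View pics/r4.png

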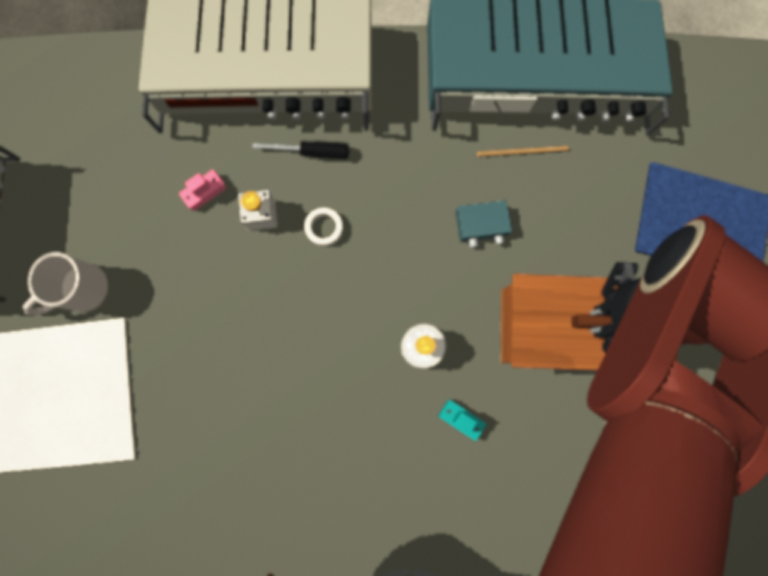

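View pics/r4s.png

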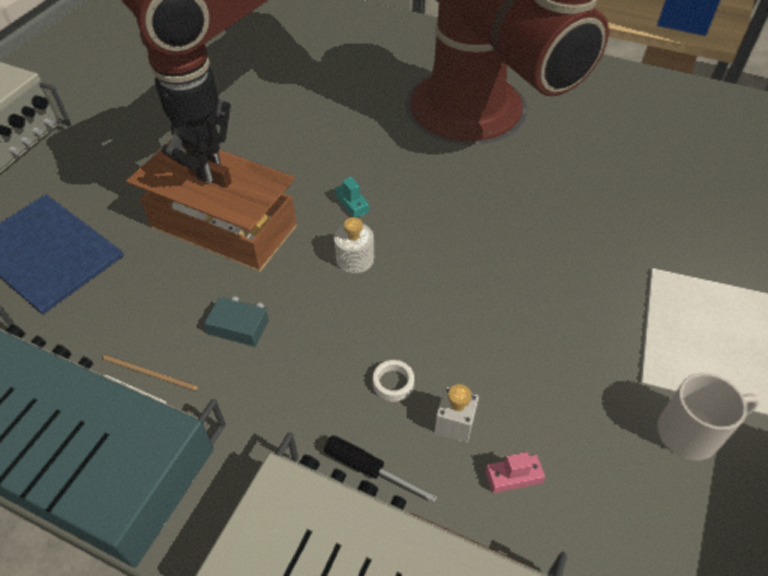

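```bash
python3 - <<'E'
from h import *
import pickle
ims=pickle.load(open('ims.pkl','rb'))
P=boxpts(.4652,-.2492,-.041,.124,.226,.1,.1055)
print('top',(proj(ims['top'],P[4:])*1.5).round(0).tolist()); print('scene',(proj(ims['scene'],P[4:])*1.5).round(0).tolist())
E
```

```text
top [[678.0, 371.0], [675.0, 279.0], [512.0, 273.0], [512.0, 367.0]]
scene [[176.0, 133.0], [126.0, 180.0], [250.0, 228.0], [295.0, 175.0]]
```

The predicted lid corners match the pictures, e.g. (512,273) predicted against (512,274) seen. Lowering now.

```bash
python3 - <<'E'
from h import *
x,y=inbox(0,0)
for z in (.095,.086,.081,.078,.0765,.0755):
    robot.move_linear([x,y,z],.04); f=robot.get_contact_force(); stat(str(z))
    if f[2]>8: break
robot.grip(.5); stat('rel')
robot.move_linear([x,y,.2],.2)
robot.move_to([.45,.1,.3],down(0)); robot.dwell(.3)
im=shot('top','r5'); im2=shot('scene','r5s')
for c,i in(('top',im),('scene',im2)):
    for r in robot.landmark_of('lid_grip',c)[:1]: print(c,r['confidence'],at_z(i,r['xy'],.086).round(4))
for c,i in(('top',im),('scene',im2)):
    P=boxpts(*BX,.124,.226,.066,.071); g,o=crop(i,proj(i,P.mean(0))[0],55,3.6); draw(g,i,P,(0,255,0),3.6,o); cv2.imwrite(f'pics/ov_{c}.png',g)
stat('end')
E
```

```text
0.095 t 35.12 pos [ 0.4643 -0.2488  0.0945] w 14.6 F [ 0.6 -0.2 -2.8]
0.086 t 35.49 pos [ 0.4642 -0.2488  0.0855] w 14.7 F [ 0.2  0.4 -2.9]
0.081 t 35.77 pos [ 0.4642 -0.2488  0.0806] w 14.6 F [ 0.6  0.1 -2.2]
0.078 t 36.02 pos [ 0.4643 -0.2489  0.0777] w 14.5 F [-0.   0.2 -2.8]
0.0765 t 36.27 pos [ 0.4645 -0.249   0.0764] w 14.5 F [ 0.3 -0.5 -3.3]
0.0755 t 36.52 pos [ 0.4647 -0.2491  0.0763] w 14.6 F [-2.3  2.1  3.9]
rel t 36.9 pos [ 0.4646 -0.2491  0.0755] w 42.9 F [ 0.   0.6 -0.2]
top 0.76 [ 0.4698 -0.2505  0.086 ]
scene 0.7 [ 0.4625 -0.2546  0.086 ]
end t 39.53 pos [0.4501 0.0998 0.3   ] w 42.1 F [-0.1  0.6 -1. ]
```

View pics/ov_top.png

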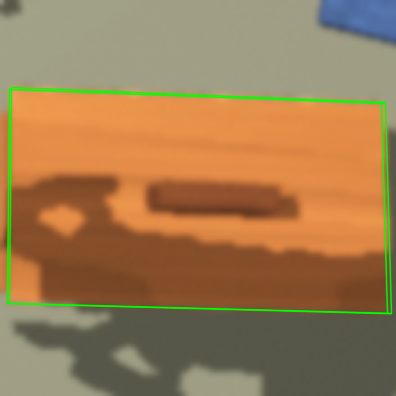

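View pics/ov_scene.png

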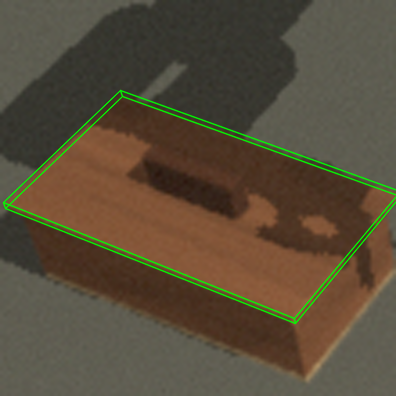

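View pics/r5s.png

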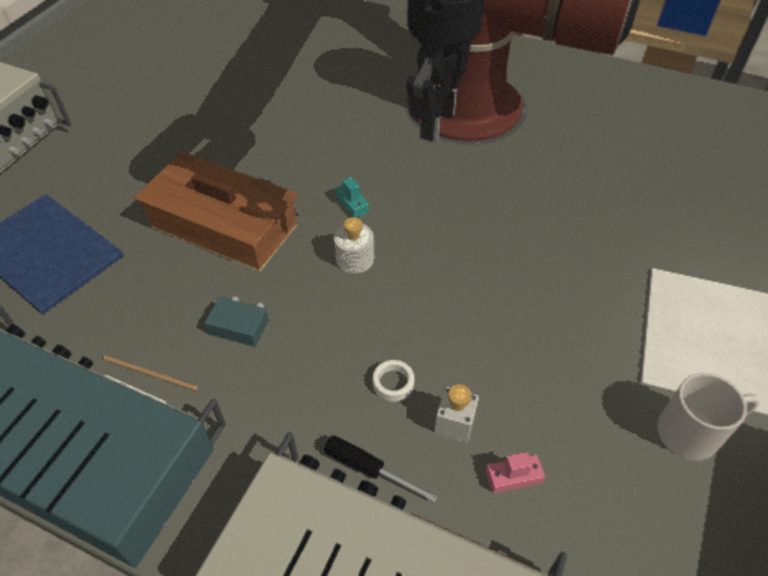

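The lid outline matches the seated model in both views. The tall pieces are still at (354,248) and (457,412), and the gripper is clear of everything.

```bash
python3 -c "
from h import *
robot.hand_in()"
```

```text
the job is handed in; nothing more can be done
```

The kit is packed and handed in at about 40 s of the 106 s allowed; the interface gives no verdict.

- **Pieces:** The round, square and narrow pieces went into the wide, middle and narrow bays. Pictures taken before the lid went on showed all three upright and centred.
- **Lid:** It made contact at the expected seated height with about 4 N. Its outline matches a centred, level lid at that height in both cameras.
- **Tall look-alikes:** By eye, both stand where they were. I did not measure them again.
- **Disagreement:** The network's lid-grip landmark read up to about 6 mm from centre and differed by about 7 mm between the cameras. Its readings were similarly off elsewhere, up to about 2 cm in the scene camera, so I relied on the outline fit instead.

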